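Seat the stoppers along the curved vial rack

ROBOT

A 7-joint arm with a two-finger parallel gripper is mounted at the origin on the work surface. World frame = base frame: x ahead of the robot, y to its left, z up, the work surface at z = 0. Lengths are in m, angles in degrees, forces in N, time in s.
With the tool pointing down it reaches from about 0.425 to 0.875 m from the base axis. Payload 4.7 kg.
Tool frame: the origin (TCP) lies between the finger pads; the fingertips stand 11 mm ahead of it and the grasp point (between the pads) lies 8 mm behind it (arm.tip_reach is the distance from the TCP to the fingertips, in m); z points along the fingers, y is the line along which they close (so a half turn about z gives the same grasp; the last joint's range is limited). The gripper opens to 85 mm and grips with 20 to 120 N. Pads are 22 mm wide; open, the fingers measure 114 mm over their backs; the gripper's body (76 mm by 85 mm) begins 54 mm behind the grasp point. The pads swing forward as they close: fully open they stand 13 mm farther back than shut.
Start: joints at [73.23, 18.392, -4.016, 83.108, 1.295, 78.541, -3.26], TCP at [0.196, -0.62, 0.242] pointing down, gripper open.
Joint ranges: [-163.93, 163.93], [-17.29, 119.83], [-79.2, 71.16], [3.27, 140.29], [-89.18, 269.18], [5.43, 117.66], [-154.24, 154.24]. Speed limits (degrees/s): [147.25, 147.25, 180, 180, 180, 180, 180].

INTERFACE

Orientations are given as a 3x3 rotation matrix whose columns are the frame's x, y, z axes.
In Python, from bench import arm gives the robot as it stands. The module is installed in compiled form; this text tells all that it offers.
- The arm moves only by the tool carry_out, never from a script. Its argument "moves" is a list of rows, each a list of 7 numbers: the opening, from 0 (shut) to 1 (fully open), then the shift along the world's x, y, z in cm, then the turn, a rotation vector about the world's x, y, z in degrees. A call has 1 to 10 rows; each row shifts and turns the commanded pose from where the row before left it; what a row does not reach is not made up. A row lasts 1/10 s, in which the tool goes at most 50 mm and 8.59 degrees, less where a joint would pass 70% of its speed; a pose out of reach is approached as far as the arm can. A call is refused whole if a number of a shift passes 5 or a number of a turn 8.59, either way. A call with a gripper value outside its range is refused whole. The fingers move at their own pace and stop on an object; "squeeze" is the grip in N (left out, the last holds). Time passes only in rows, so rows that do not move let the fingers close. It gives the time, the measured TCP pose, the force, the opening and the grip force at its end, in the units of the state.
- arm.observe(): the state, without advancing time (a new reading comes with each control period).
- arm.camera(name): name is "side" or "top"; returns the picture (384x512x3 uint8, red, green, blue); there is no depth.
- arm.camera_model(name): a dict with "fovy" (degrees; the focal length in pixels is half the picture's height over the tangent of half this angle, whatever the lens; pixels are square), "cx", "cy" (the principal point, pixels), "k1" (the pictures are not rectified: a ray, as slopes to the right and down, at radius r is drawn at 1 + k1 r^2 times it, then the intrinsics apply), "R" (3x3) and "t" (3): a world point X has camera coordinates R X + t. Camera axes: x right, y down, z forward; pixel columns grow to the right and rows downward; lengths in m; the calibration is good to about 2 mm. A picture is of the moment at which its call begins. camera_model takes no time and is no camera call.
- arm.close_job(): hands the job in; it is judged then, once.
The state is a dict: "t": time; "joint_pos": joint angles; "qd": joint speeds; "effort": joint torques, N m; "eef_pos": TCP position; "tool_rot": TCP orientation; "contact_force": force on the tool from outside, world axes, zero at the start; "torque": the same for the moment, N m; "width": finger opening in m; "grip_force": force on a finger pad.
Only numpy, scipy, OpenCV 4.12 (cv2) and the standard library are available. Lean on these libraries where they do the work, as an engineer would, in place of code of your own. Each camera call takes 0.05 s, during which the arm holds its last target. There are 200 camera calls.

TASK

Starting at the end of the curved vial rack with the T-shaped handle, follow the row with shut fingertips and gently press down each of the four rubber stoppers in turn until it sits fully home on its vial. Make it one pass: from the first stopper until the last is home, keep the fingertips over the curved row and no more than about 5 cm above it. Do not pull out, lift or shift anything, and leave the jar, the beaker and the tube alone.

Things in the scene. Friction and masses are not known exactly. Their poses are not given: they have to be found in the camera images.
- rack: White plastic C-shaped rack, loose on the bench, about 1.2 kg, any yaw, with four glass vials in a curved row. Origin: centre of that curve, at bench height; z up. In its frame stoppers 1 to 4 lie on a circle of radius 110 mm at -90, -30, 30, 90 degrees from x; the C is open towards -x. Decks 44 mm wide, the upper 39 mm high; vial mouths 58 mm high.
- rack_handle (a point): Centre of the bar of the T-shaped handle at the starting end of the row: a bar 56 x 12 x 12 mm lying across the row on a thin post, its centre 88 mm and top 94 mm above the bench, on the same circle as the stoppers, 72 mm from stopper 1. Part of the rack.
- stopper1_top (a point): Centre of the flat top of the first, beside the T-shaped handle, grey rubber stopper: round, 25 mm across, 8 mm thick. Moves with the stopper; its top is 76 mm above the bench at joint value 0 and 66 mm when home.
- stopper1 (a joint): How far stopper 1 is pressed down, m: starts 0 to 0.003 (stands 7 to 10 mm proud of its vial), 0.010 = fully home on the glass, a hard stop. Slides straight down against about 5 N of friction and stays where it is left; negative = drawn upwards.
- stopper2_top (a point): Centre of the flat top of the second, grey rubber stopper: round, 25 mm across, 8 mm thick. Moves with the stopper; its top is 76 mm above the bench at joint value 0 and 66 mm when home.
- stopper2 (a joint): How far stopper 2 is pressed down, m: starts 0 to 0.003 (stands 7 to 10 mm proud of its vial), 0.010 = fully home on the glass, a hard stop. Slides straight down against about 5 N of friction and stays where it is left; negative = drawn upwards.
- stopper3_top (a point): Centre of the flat top of the third, grey rubber stopper: round, 25 mm across, 8 mm thick. Moves with the stopper; its top is 76 mm above the bench at joint value 0 and 66 mm when home.
- stopper3 (a joint): How far stopper 3 is pressed down, m: starts 0 to 0.003 (stands 7 to 10 mm proud of its vial), 0.010 = fully home on the glass, a hard stop. Slides straight down against about 5 N of friction and stays where it is left; negative = drawn upwards.
- stopper4_top (a point): Centre of the flat top of the fourth, at the far end from the handle, grey rubber stopper: round, 25 mm across, 8 mm thick. Moves with the stopper; its top is 76 mm above the bench at joint value 0 and 66 mm when home.
- stopper4 (a joint): How far stopper 4 is pressed down, m: starts 0 to 0.003 (stands 7 to 10 mm proud of its vial), 0.010 = fully home on the glass, a hard stop. Slides straight down against about 5 N of friction and stays where it is left; negative = drawn upwards.
- jar: Small amber jar with white cap, 52 mm across, 62 mm tall, standing loose within the curve of the rack. Origin: centre of its underside. To be left alone.
- beaker: Empty glass beaker, 80 mm across, 100 mm tall, to the left of the rack. Origin: centre of its underside. To be left alone.
- tube: Capped clear plastic tube lying on the bench to the right of the rack, 106 mm long, 34 mm thick at the cap. Origin: under its middle. To be left alone.

How it is judged:
By the outcome, as a careful person would: the job done as asked, in the order asked, and still so for the second after the job is handed in, with the robot touching nothing.
It also fails if it takes over 61 s, if anything falls off the work surface, if the arm or the gripper's body presses on something with over 40 N, if the wrist force passes 120 N, or if a joint passes its speed limit or range.

## Working session

There is one attempt and no reset: what is moved stays moved. The work goes in short steps, Python scripts to look and compute and a tool call to move; the robot and the scene stay as the last step left them, time stands still between calls to the robot, and variables do not carry over. Pictures are saved under pics/ and viewed, at most 10 in all, crops included, and the job is handed in when it is done.

Besides the shell and the picture viewer there is one more tool, called after ">>>" as name([rows], argument=value, ...), one row to a line, values as JSON. carry_out: Moves the arm, as the interface text tells. Its arguments: {"type":"object","properties":{"moves":{"type":"array"},"squeeze":{"type":"number"}},"required":["moves"]}

```bash
mkdir -p pics; cat > h.py <<'E'
import numpy as np, cv2
from bench import arm
def K(m):
    f=192/np.tan(np.radians(m["fovy"]/2)); return f
def ray(name,u,v):
    m=arm.camera_model(name); f=K(m)
    d=np.array([(u-m["cx"])/f,(v-m["cy"])/f]); s=d.copy()
    for _ in range(30): s=d/(1+m["k1"]*(s@s))
    R=np.array(m["R"]); t=np.array(m["t"])
    return -R.T@t, R.T@np.array([s[0],s[1],1])
def plane(name,u,v,z):
    o,d=ray(name,u,v); return o+d*(z-o[2])/d[2]
def proj(name,X):
    m=arm.camera_model(name); f=K(m); c=np.array(m["R"])@X+np.array(m["t"])
    s=c[:2]/c[2]; s=s*(1+m["k1"]*(s@s)); return s*f+[m["cx"],m["cy"]]
def snap(name,fn):
    im=np.array(arm.camera(name))[:,:,::-1].copy(); cv2.imwrite("pics/"+fn,im); return im
E
python3 - <<'E'
from h import *
for n in("top","side"):
    im=snap(n,n+"0.png"); m=arm.camera_model(n); print(n,m["fovy"],m["k1"],ray(n,256,192))
print(arm.observe()); print(arm.tip_reach)
E
```

```text
top 53.66508429894674 0.002360744869579859 (array([0.43819736, 0.00899827, 1.28593347]), array([ 0.0938254 , -0.00366175, -0.99558571]))
side 48.313277609170925 -0.14468498878782704 (array([0.3921444, 0.8969351, 0.9003697]), array([ 0.14829965, -0.74539927, -0.65005822]))
{'t': 0.1, 'joint_pos': array([73.23132547, 18.43416922, -4.01627417, 83.16852635,  1.29604275,
       78.54136996, -3.26005854]), 'qd': array([ 0.00030067, -0.21009696,  0.01907624, -0.07434081, -0.01526879,
        0.06812417, -0.06399381]), 'effort': array([ 3.31888987e-04, -4.94879436e+01, -3.83573379e-01, -3.15210736e+01,
        1.31971468e-02,  7.48108519e-03,  2.24815921e-06]), 'eef_pos': array([ 0.19610106, -0.61922094,  0.24133488]), 'tool_rot': array([[ 9.53300672e-01,  3.02022247e-01, -6.25753219e-04],
       [ 3.02022875e-01, -9.53299319e-01,  1.61006465e-03],
       [-1.10254774e-04, -1.72386750e-03, -9.99998508e-01]]), 'contact_force': array([ 0.00158152, -0.18518126, -0.48747621]), 'torque': array([0.10124009, 0.00713246, 0.00943095]), 'grip_force': 0.0, 'width': 0.08559960309393455}
0.011
```

View pics/top0.png

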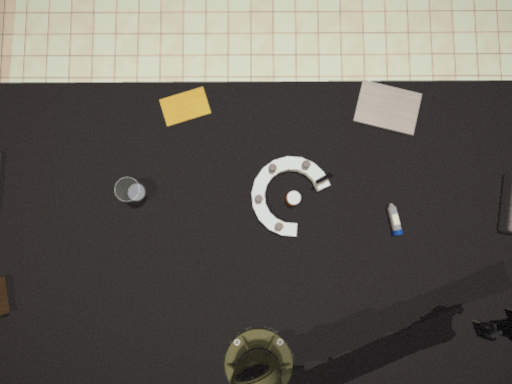

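View pics/side0.png

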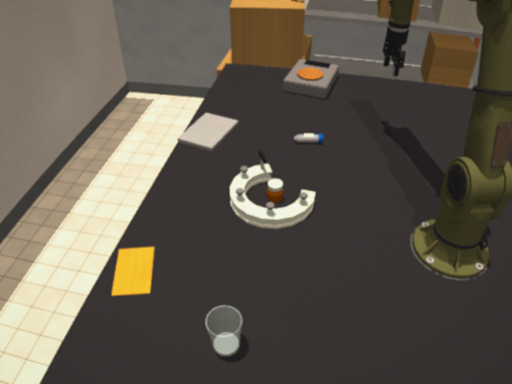

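The top view shows the handle at about (324,179). The stoppers follow in order from it: 1 (306,164), 2 (272,168), 3 (258,199), 4 (279,227). The jar is at (293,198).

```bash
cat > m.py <<'E'
from h import *
from scipy.optimize import least_squares
def blobs(im,name,guess):
    out=[]
    for u,v in guess:
        p=im[v-8:v+9,u-8:u+9].astype(int); g=p.sum(2)/3; 
        sat=p.max(2)-p.min(2)
        hi=np.percentile(g,85)
        m=((g>45)&(g<hi*0.72)).astype(np.uint8)
        n,l,s,c=cv2.connectedComponentsWithStats(m)
        k=min((i for i in range(1,n) if s[i,4]>8),key=lambda i:np.hypot(*(c[i]-8)))
        out.append((c[k]+[u-8,v-8],s[k,4]))
    return out
E
python3 - <<'E'
from m import *
im=cv2.imread("pics/top0.png"); s=cv2.imread("pics/side0.png")
a=cv2.resize(im[145:245,240:340],(600,600),interpolation=cv2.INTER_NEAREST)
b=cv2.resize(s[145:230,220:320],(700,595),interpolation=cv2.INTER_NEAREST)
cv2.imwrite("pics/a.png",a);cv2.imwrite("pics/b.png",b)
G=[(306,164),(272,168),(258,199),(279,227)]
for (c,n) in blobs(im,"top",G): print(c,n,plane("top",*c,0.075))
E
```

```text
[305.11111111 165.04444444] 45 [ 0.63883783 -0.1543747   0.075     ]
[271.53333333 168.93333333] 30 [ 0.62672893 -0.04593075  0.075     ]
[258.  200.2] 20 [ 0.52594471 -0.0017062   0.075     ]
[277.64705882 228.05882353] 17 [ 0.43692972 -0.06357166  0.075     ]
```

View pics/a.png

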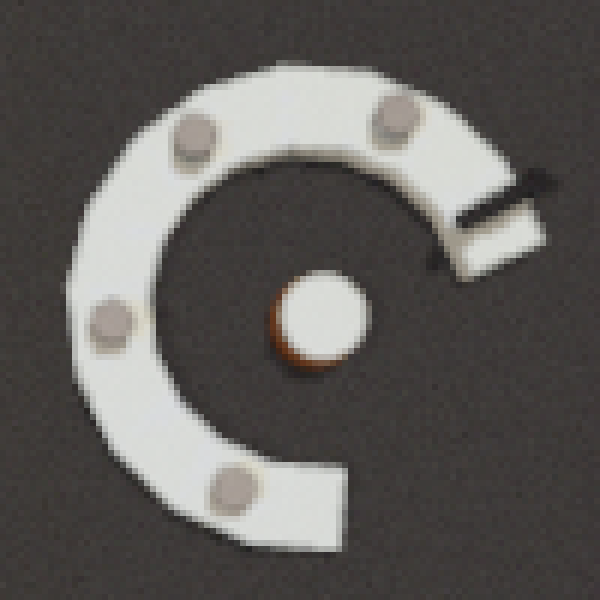

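View pics/b.png

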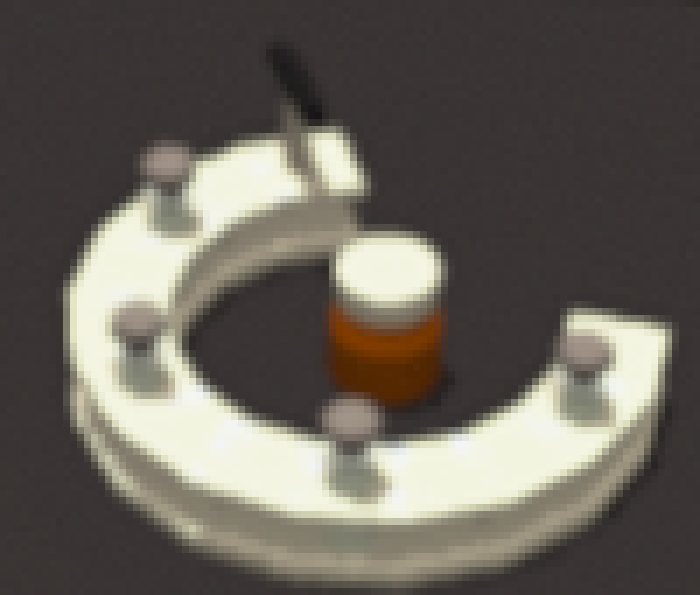

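```bash
cat > fit.py <<'E'
from h import *
from scipy.optimize import least_squares
def redmask(im,u,v):
    p=im[v-6:v+7,u-6:u+7].astype(float); r=p[:,:,2]-p[:,:,1]
    w=np.clip(r-6,0,None)*(p[:,:,2]<215); yy,xx=np.mgrid[-6:7,-6:7]
    return np.array([u+(w*xx).sum()/w.sum(), v+(w*yy).sum()/w.sum()])
T=[(305.7,164),(272.2,167.2),(258,198.3),(278.8,225.8)]
S=[(243.2,167.8),(239.4,190.8),(269.8,204.1),(303.2,194.5)]
def pts(q,h):
    a=np.radians([-90,-30,30,90])+q[2]
    return np.c_[q[0]+.11*np.cos(a),q[1]+.11*np.sin(a),h]
E
python3 - <<'E'
from fit import *
t=cv2.imread("pics/top0.png");s=cv2.imread("pics/side0.png")
print([redmask(t,round(u),round(v)).round(1) for u,v in T]); print([redmask(s,round(u),round(v)).round(1) for u,v in S])
def res(q):
    P=pts(q,q[3:7]); return np.r_[[proj("top",p)-o for p,o in zip(P,T)],[proj("side",p-[0,0,.002])-o for p,o in zip(P,S)]].ravel()
best=min((least_squares(res,[.53,-.11,y,*[.0745]*4]) for y in np.radians(range(0,360,45))),key=lambda r:r.cost)
q=best.x; print(q,np.degrees(q[2]),best.fun.round(1)); print(pts(q,q[3:7]).round(4))
a=q[2]-np.pi/2-2*np.arcsin(.036/.11); H=np.array([q[0]+.11*np.cos(a),q[1]+.11*np.sin(a),.09])
print("handle",H,proj("top",H),proj("side",H)); print("jar",plane("top",293.3,197.4,.062))
E
```

```text
[array([305.9, 163.5]), array([271.9, 167.2]), array([258.1, 198.7]), array([278.5, 226.4])]
[array([243.3, 167.7]), array([239.6, 190.4]), array([272. , 200.3]), array([302.9, 194.6])]Traceback (most recent call last):
  File "<stdin>", line 6, in <module>
  File "<stdin>", line 6, in <genexpr>
    return func(*args, **kwargs)
    result = trf(vector_fun.fun, vector_fun.jac, x0, f0, J0, lb, ub, ftol, xtol,
                 gtol, max_nfev, x_scale, loss_function, tr_solver,
                 tr_options.copy(), verbose, callback=callback_wrapped)
    return trf_no_bounds(
        fun, jac, x0, f0, J0, ftol, xtol, gtol, max_nfev, x_scale,
        loss_function, tr_solver, tr_options, verbose, callback=callback)
    J = jac(x)
    self._update_jac()
    ~~~~~~~~~~~~~~~~^^
    self.J = self.jac_wrapped(xp_copy(self.x), f0=self.f)
             ~~~~~~~~~~~~~~~~^^^^^^^^^^^^^^^^^^^^^^^^^^^^
    J, dct = approx_derivative(
             ~~~~~~~~~~~~~~~~~^
        self.fun,
        ^^^^^^^^^
    ...<2 lines>...
        **self.finite_diff_options,
        ^^^^^^^^^^^^^^^^^^^^^^^^^^^
    )
    ^
 
[... 161 characters left out ...]
od,
                             ^^^^^^^^^^^^^^^^^^^^^^
                             mf)
                             ^^^
    df = [f_eval - f0 for f_eval in f_evals]
                                    ^^^^^^^
    f = np.atleast_1d(self.fun(x, *self.args, **self.kwargs))
                      ~~~~~~~~^^^^^^^^^^^^^^^^^^^^^^^^^^^^^^
    return np.atleast_1d(self.fun(x))
                         ~~~~~~~~^^^
    return self.f(x, *self.args, **self.kwargs)
           ~~~~~~^^^^^^^^^^^^^^^^^^^^^^^^^^^^^^
  File "<stdin>", line 5, in res
  File "h.py", line 14, in proj
    m=arm.camera_model(name); f=K(m); c=np.array(m["R"])@X+np.array(m["t"])
ValueError: time passes only in moves, steps and waits
```

```bash
sed -i 's/^def K(m)/import functools\ncm=functools.lru_cache(None)(arm.camera_model)\ndef K(m)/; s/m=arm.camera_model(name)/m=cm(name)/' h.py
cat > rig.py <<'E'
from fit import *
def rigid(P):
    a=np.radians([-90,-30,30,90]); M=.11*np.exp(1j*a); Z=P[:,0]+1j*P[:,1]
    r=((Z-Z.mean())*np.conj(M-M.mean())).sum(); y=np.angle(r); c=Z.mean()-np.exp(1j*y)*M.mean()
    return np.array([c.real,c.imag,y])
E
python3 - <<'E'
from rig import *
A=np.array([plane("top",*o,.0745) for o in T]);B=np.array([plane("side",*o,.0725) for o in S])
print((A-B)[:,:2].round(4))
for P in (A,B,(A+B)/2):
    q=rigid(P); F=pts(q,.0745); print(q,np.degrees(q[2])); print((P-F)[:,:2].round(4).tolist())
print(F.round(4))
a=q[2]-np.pi/2-2*np.arcsin(.036/.11); H=np.array([q[0]+.11*np.cos(a),q[1]+.11*np.sin(a),.09])
print("handle",H,proj("top",H),proj("side",H)); print("jar",plane("top",293.3,197.4,.062)); print(arm.observe()["t"])
E
```

```text
[[-0.0019  0.0043]
 [ 0.0018 -0.0001]
 [ 0.0005  0.0058]
 [ 0.0023  0.0012]]Traceback (most recent call last):
  File "<stdin>", line 5, in <module>
  File "fit.py", line 11, in pts
    return np.c_[q[0]+.11*np.cos(a),q[1]+.11*np.sin(a),h]
           ~~~~~^^^^^^^^^^^^^^^^^^^^^^^^^^^^^^^^^^^^^^^^^
    res = self.concatenate(tuple(objs), axis=axis)
ValueError: all the input array dimensions except for the concatenation axis must match exactly, but along dimension 0, the array at index 0 has size 4 and the array at index 2 has size 1
```

```bash
sed -i 's/np.sin(a),h\]/np.sin(a),np.zeros(4)+h]/' fit.py
python3 - <<'E'
from rig import *
A=np.array([plane("top",*o,.0745) for o in T]);B=np.array([plane("side",*o,.0725) for o in S])
for P in (A,B,(A+B)/2):
    q=rigid(P); F=pts(q,.0745); print(q,np.degrees(q[2])); print((P-F)[:,:2].round(4).tolist())
print(F.round(4))
a=q[2]-np.pi/2-2*np.arcsin(.036/.11); H=np.array([q[0]+.11*np.cos(a),q[1]+.11*np.sin(a),.09])
print("handle",H,proj("top",H),proj("side",H)); print("jar",plane("top",293.3,197.4,.062)); print(arm.observe()["t"])
E
```

```text
[ 0.54313108 -0.11182777  1.14685113] 65.70972929077529
[[-0.0011, 0.0007], [-0.0, -0.0005], [-0.0001, 0.0006], [0.0012, -0.0008]]
[ 0.54268914 -0.11474853  1.15257181] 66.03750046027147
[[0.001, -0.0013], [-0.001, 0.002], [0.0004, -0.0022], [-0.0004, 0.0015]]
[ 0.54291053 -0.11328855  1.1497231 ] 65.87428103832778
[[-0.0001, -0.0003], [-0.0005, 0.0007], [0.0002, -0.0008], [0.0004, 0.0004]]
[[ 0.6433 -0.1582  0.0745]
 [ 0.632  -0.0488  0.0745]
 [ 0.5317 -0.0039  0.0745]
 [ 0.4425 -0.0683  0.0745]]
handle [ 0.59398813 -0.21071072  0.09      ] [323.72242202 178.14135379] [261.64052847 156.11911241]
jar [ 0.53536917 -0.11605661  0.062     ]
0.1
```

Two views agree to within 2–3 mm, and the handle predicted by the fit matches its pixels. I'm setting out high with the fingers shutting.

>>> carry_out([
  [0, 2, 2, 0, 0, 0, 0],
  [0, 3.5, 3.5, 0, 0, 0, 0],
  [0, 3.5, 3.5, 0, 0, 0, 0],
  [0, 3.5, 3.5, 0, 0, 0, 0],
  [0, 3.5, 3.5, 0, 0, 0, 0],
  [0, 3.5, 3.5, 0, 0, 0, 0],
  [0, 3.5, 3.5, 0, 0, 0, 0],
  [0, 3.5, 3.5, 0, 0, 0, 0],
  [0, 3.5, 3.5, 0, 0, 0, 0],
  [0, 3.5, 3.5, 0, 0, 0, 0],
], squeeze=20)

```text
t: 1.1
eef_pos: [0.5322, -0.2831, 0.2421]
tool_rot: [[0.953, 0.302, -0.0], [0.302, -0.953, -0.0], [-0.0, -0.0, -1.0]]
contact_force: [0.4, -0.3, -0.9]
width: -0.0002
grip_force: 0.0
```

>>> carry_out([
  [0, 3.5, 3.5, 0, 0, 0, 0],
  [0, 3.5, 3.5, 0, 0, 0, 0],
  [0, 3.2, 3.5, 0, 0, 0, 0],
  [0, 1, 2.2, 0, 0, 0, 0],
  [0, 0, 0, -3, 0, 0, 0],
  [0, 0, 0, -3, 0, 0, 0],
  [0, 0, 0, -3, 0, 0, 0],
  [0, 0, 0, -2.5, 0, 0, 0],
  [0, 0, 0, 0, 0, 0, 0],
  [0, 0, 0, 0, 0, 0, 0],
])

```text
t: 2.1
eef_pos: [0.6431, -0.1576, 0.1273]
tool_rot: [[0.953, 0.302, -0.001], [0.302, -0.953, 0.0], [-0.001, -0.001, -1.0]]
contact_force: [0.0, -0.4, -0.7]
width: 0.0002
grip_force: 0.0
```

```bash
python3 - <<'E'
from h import *
s=snap("side","s1.png"); t=snap("top","t1.png"); o=arm.observe(); print(o["eef_pos"],o["contact_force"],o["joint_pos"])
a=cv2.resize(s[110:230,190:320],(650,600),interpolation=cv2.INTER_CUBIC); cv2.imwrite("pics/s1c.png",a)
print(proj("side",o["eef_pos"]-[0,0,.011]))
E
```

```text
[ 0.64439933 -0.15782381  0.12923285] [0.23999356 0.51666211 0.70649193] [ 29.91169336  25.9160075  -24.15449222  88.22265558  11.1320734
  68.0853145  -68.65234253]
[242.64938365 156.6440372 ]
```

View pics/s1c.png

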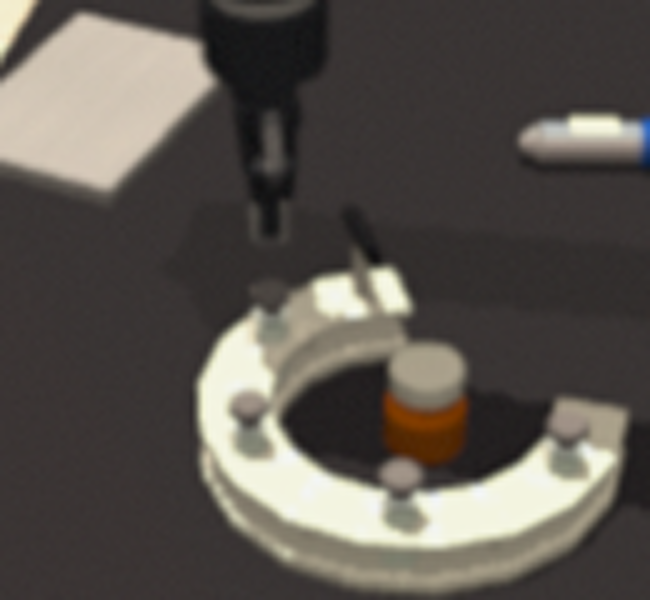

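The side view shows the shut tips (px 244,158) directly above stopper 1 (px 244,169). I'm descending, then pressing in small steps.

>>> carry_out([
  [0, 0, 0, -1.5, 0, 0, 0],
  [0, 0, 0, -1.5, 0, 0, 0],
  [0, 0, 0, -0.8, 0, 0, 0],
  [0, 0, 0, -0.2, 0, 0, 0],
  [0, 0, 0, -0.2, 0, 0, 0],
  [0, 0, 0, -0.2, 0, 0, 0],
  [0, 0, 0, -0.2, 0, 0, 0],
  [0, 0, 0, 0, 0, 0, 0],
])

```text
t: 3.0
eef_pos: [0.6433, -0.1577, 0.0816]
tool_rot: [[0.953, 0.302, 0.0], [0.302, -0.953, -0.0], [0.0, 0.0, -1.0]]
contact_force: [-2.5, -0.4, 3.4]
width: 0.0001
grip_force: 2.0
```

>>> carry_out([
  [0, 0, 0, -0.1, 0, 0, 0],
  [0, 0, 0, -0.1, 0, 0, 0],
  [0, 0, 0, -0.1, 0, 0, 0],
  [0, 0, 0, -0.1, 0, 0, 0],
  [0, 0, 0, 0, 0, 0, 0],
  [0, 0, 0, 0, 0, 0, 0],
])

```text
t: 3.6
eef_pos: [0.6433, -0.1577, 0.0772]
tool_rot: [[0.953, 0.302, 0.0], [0.302, -0.953, -0.0], [0.0, 0.0, -1.0]]
contact_force: [-1.8, 0.4, 3.5]
width: 0.0002
grip_force: 1.8
```

>>> carry_out([
  [0, 0, 0, -0.1, 0, 0, 0],
  [0, 0, 0, 0, 0, 0, 0],
  [0, 0, 0, 0, 0, 0, 0],
])

```text
t: 3.9
eef_pos: [0.6434, -0.1577, 0.0771]
tool_rot: [[0.953, 0.302, 0.0], [0.302, -0.953, -0.0], [0.0, 0.0, -1.0]]
contact_force: [-3.7, 0.5, 8.3]
width: 0.0
grip_force: 4.0
```

>>> carry_out([
  [0, 0, 0, -0.1, 0, 0, 0],
  [0, 0, 0, 0, 0, 0, 0],
  [0, 0, 0, 0, 0, 0, 0],
])

```text
t: 4.2
eef_pos: [0.6434, -0.1576, 0.0771]
tool_rot: [[0.953, 0.302, 0.0], [0.302, -0.953, -0.001], [0.0, 0.001, -1.0]]
contact_force: [-6.7, 1.5, 12.6]
width: -0.0002
grip_force: 6.2
```

Stopper 1 is home: motion stopped at 0.0771 and the force rose to 12.6 N. Next I lift slightly and follow the arc to stopper 2.

>>> carry_out([
  [0, 0, 0, 1.4, 0, 0, 0],
  [0, 0, 0, 1.4, 0, 0, 0],
  [0, 0.8, 2.7, 0, 0, 0, 0],
  [0, 0.1, 2.9, 0, 0, 0, 0],
  [0, -0.7, 2.8, 0, 0, 0, 0],
  [0, -1.3, 2.5, 0, 0, 0, 0],
  [0, 0, 0, 0, 0, 0, 0],
  [0, 0, 0, 0, 0, 0, 0],
])

```text
t: 5.0
eef_pos: [0.6329, -0.0481, 0.1042]
tool_rot: [[0.953, 0.304, 0.002], [0.304, -0.953, -0.001], [0.002, 0.001, -1.0]]
contact_force: [0.1, 0.7, 0.5]
width: 0.0
grip_force: 0.0
```

```bash
python3 - <<'E'
from h import *
s=snap("side","s2.png"); o=arm.observe(); print(o["eef_pos"],o["contact_force"],proj("side",o["eef_pos"]-[0,0,.011]))
a=cv2.resize(s[130:230,200:320],(720,600),interpolation=cv2.INTER_CUBIC); cv2.imwrite("pics/s2c.png",a)
E
```

```text
[ 0.63302463 -0.04957067  0.10401787] [ 0.20114937 -1.11812809  0.23101117] [238.56799622 185.09132079]
```

View pics/s2c.png

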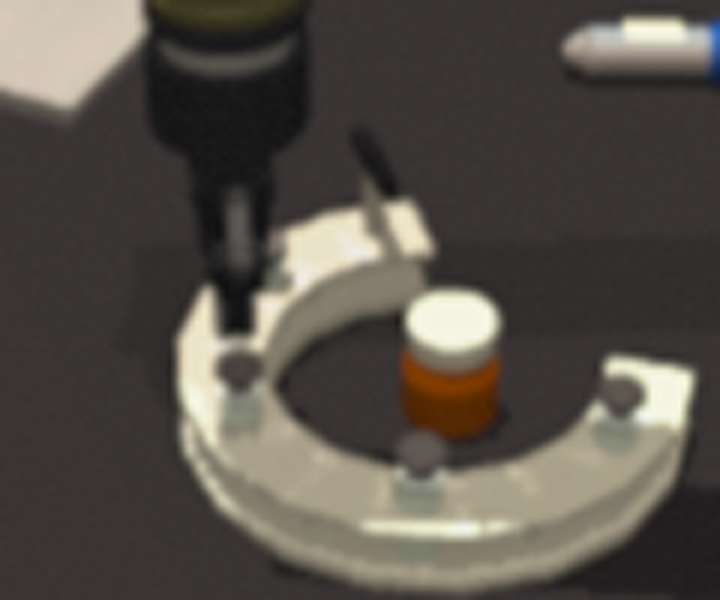

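The tips (px 239,185) are right above stopper 2 (px 240,191), and the rack hasn't moved. I'm pressing.

>>> carry_out([
  [0, 0, 0, -1.5, 0, 0, 0],
  [0, 0, 0, -0.2, 0, 0, 0],
  [0, 0, 0, -0.2, 0, 0, 0],
  [0, 0, 0, -0.2, 0, 0, 0],
  [0, 0, 0, -0.2, 0, 0, 0],
  [0, 0, 0, -0.1, 0, 0, 0],
  [0, 0, 0, -0.1, 0, 0, 0],
  [0, 0, 0, -0.1, 0, 0, 0],
  [0, 0, 0, 0, 0, 0, 0],
  [0, 0, 0, 0, 0, 0, 0],
])

```text
t: 6.05
eef_pos: [0.6324, -0.0483, 0.0774]
tool_rot: [[0.953, 0.302, 0.0], [0.302, -0.953, 0.0], [0.0, -0.0, -1.0]]
contact_force: [0.2, -2.7, 4.3]
width: 0.0001
grip_force: 2.0
```

>>> carry_out([
  [0, 0, 0, -0.1, 0, 0, 0],
  [0, 0, 0, 0, 0, 0, 0],
  [0, 0, 0, 0, 0, 0, 0],
])

```text
t: 6.35
eef_pos: [0.6325, -0.0484, 0.0771]
tool_rot: [[0.953, 0.302, 0.0], [0.302, -0.953, -0.0], [0.0, 0.0, -1.0]]
contact_force: [-0.2, -2.2, 7.6]
width: -0.0001
grip_force: 4.0
```

>>> carry_out([
  [0, 0, 0, -0.1, 0, 0, 0],
  [0, 0, 0, 0, 0, 0, 0],
  [0, 0, 0, 0, 0, 0, 0],
])

```text
t: 6.65
eef_pos: [0.6324, -0.0484, 0.077]
tool_rot: [[0.953, 0.302, 0.0], [0.302, -0.953, -0.0], [0.0, 0.0, -1.0]]
contact_force: [-3.2, -3.6, 12.0]
width: 0.0001
grip_force: 6.4
```

Stopper 2 is home. On to stopper 3.

>>> carry_out([
  [0, 0, 0, 1.4, 0, 0, 0],
  [0, 0, 0, 1.4, 0, 0, 0],
  [0, -2, 2.1, 0, 0, 0, 0],
  [0, -2.4, 1.5, 0, 0, 0, 0],
  [0, -2.8, 0.8, 0, 0, 0, 0],
  [0, -2.9, 0.1, 0, 0, 0, 0],
  [0, 0, 0, 0, 0, 0, 0],
  [0, 0, 0, 0, 0, 0, 0],
])

```text
t: 7.45
eef_pos: [0.5313, -0.0031, 0.1039]
tool_rot: [[0.953, 0.303, 0.001], [0.303, -0.953, -0.0], [0.001, 0.0, -1.0]]
contact_force: [0.7, 0.1, 0.5]
width: -0.0001
grip_force: 0.0
```

```bash
python3 - <<'E'
from h import *
s=snap("side","s3.png"); o=arm.observe(); print(o["eef_pos"],o["contact_force"],proj("side",o["eef_pos"]-[0,0,.011]))
a=cv2.resize(s[130:230,200:320],(720,600),interpolation=cv2.INTER_CUBIC); cv2.imwrite("pics/s3c.png",a)
E
```

```text
[ 0.53203423 -0.00329778  0.103977  ] [ 0.61774481 -0.31971492  0.39391988] [269.52680646 199.71900328]
```

View pics/s3c.png

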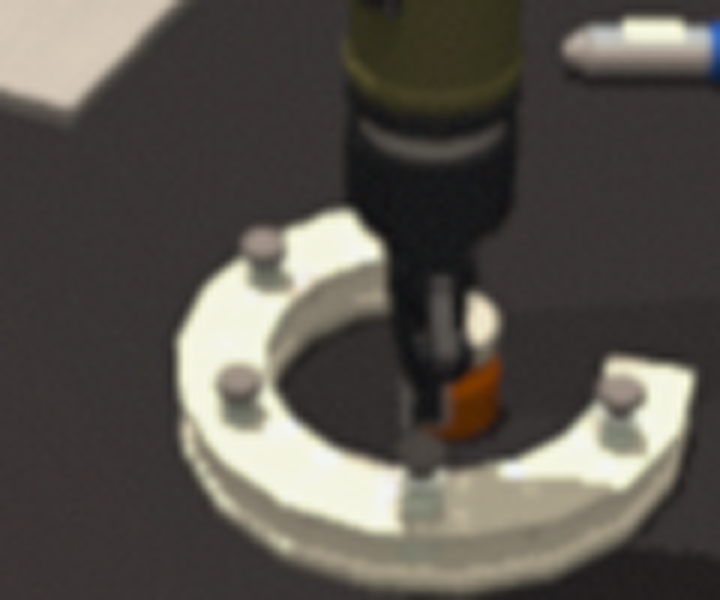

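Stoppers 1 and 2 now sit low, and the tips (px 271,201) are over stopper 3 (px 270,205). I'm pressing.

>>> carry_out([
  [0, 0, 0, -1.5, 0, 0, 0],
  [0, 0, 0, -0.2, 0, 0, 0],
  [0, 0, 0, -0.2, 0, 0, 0],
  [0, 0, 0, -0.2, 0, 0, 0],
  [0, 0, 0, -0.2, 0, 0, 0],
  [0, 0, 0, -0.1, 0, 0, 0],
  [0, 0, 0, -0.1, 0, 0, 0],
  [0, 0, 0, -0.1, 0, 0, 0],
  [0, 0, 0, 0, 0, 0, 0],
  [0, 0, 0, 0, 0, 0, 0],
])

```text
t: 8.5
eef_pos: [0.5317, -0.0036, 0.0774]
tool_rot: [[0.953, 0.302, 0.001], [0.302, -0.953, 0.0], [0.001, 0.0, -1.0]]
contact_force: [2.0, 0.3, 3.2]
width: 0.0
grip_force: 1.7
```

>>> carry_out([
  [0, 0, 0, -0.1, 0, 0, 0],
  [0, 0, 0, -0.1, 0, 0, 0],
  [0, 0, 0, 0, 0, 0, 0],
  [0, 0, 0, 0, 0, 0, 0],
])

```text
t: 8.9
eef_pos: [0.5318, -0.0036, 0.077]
tool_rot: [[0.953, 0.302, 0.001], [0.302, -0.953, -0.001], [0.001, 0.001, -1.0]]
contact_force: [-3.1, -0.5, 13.9]
width: 0.0001
grip_force: 7.1
```

Stopper 3 is home. On to stopper 4.

>>> carry_out([
  [0, 0, 0, 1.4, 0, 0, 0],
  [0, 0, 0, 1.4, 0, 0, 0],
  [0, -2.8, -0.7, 0, 0, 0, 0],
  [0, -2.5, -1.4, 0, 0, 0, 0],
  [0, -2.1, -2, 0, 0, 0, 0],
  [0, -1.5, -2.4, 0, 0, 0, 0],
  [0, 0, 0, 0, 0, 0, 0],
  [0, 0, 0, 0, 0, 0, 0],
])

```text
t: 9.7
eef_pos: [0.442, -0.0689, 0.1037]
tool_rot: [[0.954, 0.3, 0.0], [0.3, -0.954, -0.0], [0.0, 0.0, -1.0]]
contact_force: [0.2, 0.3, -0.4]
width: 0.0002
grip_force: 0.0
```

```bash
python3 - <<'E'
from h import *
s=snap("side","s4.png"); o=arm.observe(); print(o["eef_pos"],o["contact_force"],proj("side",o["eef_pos"]-[0,0,.011]))
a=cv2.resize(s[130:230,200:320],(720,600),interpolation=cv2.INTER_CUBIC); cv2.imwrite("pics/s4c.png",a)
E
```

```text
[ 0.44251243 -0.0682252   0.10371479] [ 0.48986982  1.08621821 -0.17293942] [303.42815058 189.3271246 ]
```

View pics/s4c.png

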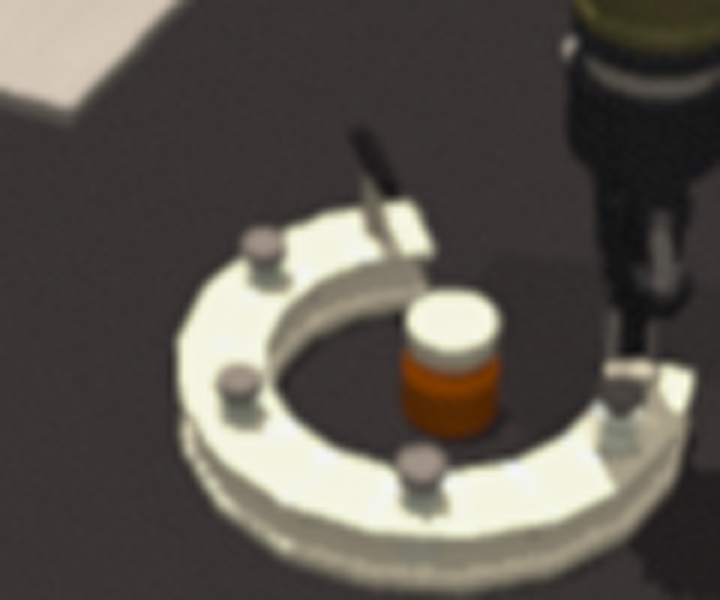

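Stoppers 1–3 are low. The tips (px 305,189) are about 1 px to the right of stopper 4 (px 304,195), so I nudge +2 mm in x and press.

>>> carry_out([
  [0, 0.2, 0, -1.5, 0, 0, 0],
  [0, 0, 0, -0.2, 0, 0, 0],
  [0, 0, 0, -0.2, 0, 0, 0],
  [0, 0, 0, -0.2, 0, 0, 0],
  [0, 0, 0, -0.2, 0, 0, 0],
  [0, 0, 0, -0.1, 0, 0, 0],
  [0, 0, 0, -0.1, 0, 0, 0],
  [0, 0, 0, -0.1, 0, 0, 0],
  [0, 0, 0, 0, 0, 0, 0],
  [0, 0, 0, 0, 0, 0, 0],
])

```text
t: 10.75
eef_pos: [0.4448, -0.069, 0.0775]
tool_rot: [[0.953, 0.302, 0.001], [0.302, -0.953, -0.0], [0.001, 0.001, -1.0]]
contact_force: [-0.2, 2.1, 2.9]
width: -0.0001
grip_force: 1.5
```

>>> carry_out([
  [0, 0, 0, -0.1, 0, 0, 0],
  [0, 0, 0, -0.1, 0, 0, 0],
  [0, 0, 0, 0, 0, 0, 0],
  [0, 0, 0, 0, 0, 0, 0],
])

```text
t: 11.15
eef_pos: [0.4448, -0.0689, 0.0769]
tool_rot: [[0.953, 0.302, 0.001], [0.302, -0.953, -0.001], [0.0, 0.001, -1.0]]
contact_force: [-3.4, 3.6, 16.4]
width: 0.0003
grip_force: 8.0
```

Stopper 4 is home. I'm withdrawing straight up and checking.

>>> carry_out([
  [0, 0, 0, 1, 0, 0, 0],
  [0, 0, 0, 2, 0, 0, 0],
  [0, 0, 0, 3, 0, 0, 0],
  [0, 0, 0, 3, 0, 0, 0],
  [0, 0, 0, 3, 0, 0, 0],
  [0, 0, 0, 0, 0, 0, 0],
  [0, 0, 0, 0, 0, 0, 0],
  [0, 0, 0, 0, 0, 0, 0],
])

```text
t: 11.95
eef_pos: [0.4433, -0.069, 0.194]
tool_rot: [[0.953, 0.302, -0.002], [0.302, -0.953, 0.0], [-0.002, -0.001, -1.0]]
contact_force: [-0.1, 0.2, 0.2]
width: 0.0
grip_force: 0.0
```

```bash
python3 - <<'E'
from h import *
s=snap("side","s5.png"); o=arm.observe(); print(o["eef_pos"],o["contact_force"])
a=cv2.resize(s[130:230,200:320],(720,600),interpolation=cv2.INTER_CUBIC); cv2.imwrite("pics/s5c.png",a)
E
```

```text
[ 0.44323323 -0.06887677  0.19387043] [ 0.45223479  0.57099507 -0.06536713]
```

View pics/s5c.png

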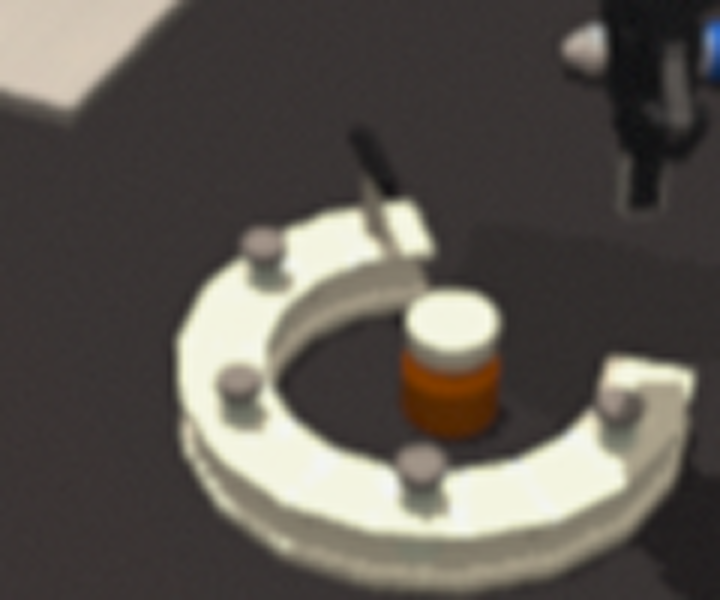

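All four stoppers sit low on their vials (px 244,171; 240,194; 270,207; 303,197). The rack and jar are where they were, and the arm is clear.

```bash
python3 -c "
from bench import arm
print(arm.close_job())"
```

```text
the job is handed in; nothing more can be done
None
```

All four stoppers were pressed fully home in order from the handle end, in one low pass along the row; the last picture shows the rack and jar unmoved, and the job is handed in at about 12 s.

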